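Unstack the lids and close the canisters

TASK

The wooden lids of the four white canisters on the washer's grey top board have been left in a stack. Take the stack apart and close every canister with its own lid, the one of the same shape and size, seated flat on the rim with its plug in the mouth and, for the square ones, its sides lined up with the canister's. Leave all four canisters standing upright on the board and do not knock any over.

Things in the scene. Friction and masses are not known exactly. Their poses are not given: they have to be found in the camera images.
- large_square_lid: wooden square lid, 66 x 66 mm, bottom of the stack of four: plate 16 mm thick over a central square plug 46 x 46 mm, 8 mm high; 24 mm in all, flat top, no knob. In the stack each plug rests on the plate below, the bottom one on the grey board. Origin: centre of the plug's underside; z up, plate from z = 8 to 24 mm. x and y run parallel to its sides. 41 to 81 g.
- large_square_canister: open white ceramic square canister, 66 x 66 mm outside, 40 mm high, walls 3 mm (mouth 60 x 60 mm), empty, loose (450 g) on the flat grey board (top at world z = 8 mm). Origin: centre of its underside; z up. x and y run parallel to its sides. Its lid is the square one of the same size: plug in the mouth with 7 mm to spare all round, plate on the rim, lid's origin then 32 mm above the canister's.
- large_round_lid: wooden round lid, 58 mm in diameter, second from the bottom of the stack of four: plate 16 mm thick over a central round plug 38 mm across, 8 mm high; 24 mm in all, flat top, no knob. In the stack each plug rests on the plate below, the bottom one on the grey board. Origin: centre of the plug's underside; z up, plate from z = 8 to 24 mm. 37 to 74 g.
- large_round_canister: open white ceramic round canister, 58 mm in diameter outside, 50 mm high, walls 3 mm (mouth 52 mm), empty, loose (450 g) on the flat grey board (top at world z = 8 mm). Origin: centre of its underside; z up. Its lid is the round one of the same size: plug in the mouth with 7 mm to spare all round, plate on the rim, lid's origin then 42 mm above the canister's.
- small_square_lid: wooden square lid, 46 x 46 mm, third from the bottom of the stack of four: plate 16 mm thick over a central square plug 26 x 26 mm, 8 mm high; 24 mm in all, flat top, no knob. In the stack each plug rests on the plate below, the bottom one on the grey board. Origin: centre of the plug's underside; z up, plate from z = 8 to 24 mm. x and y run parallel to its sides. 32 to 64 g.
- small_square_canister: open white ceramic square canister, 46 x 46 mm outside, 46 mm high, walls 3 mm (mouth 40 x 40 mm), empty, loose (450 g) on the flat grey board (top at world z = 8 mm). Origin: centre of its underside; z up. x and y run parallel to its sides. Its lid is the square one of the same size: plug in the mouth with 7 mm to spare all round, plate on the rim, lid's origin then 38 mm above the canister's.
- small_round_lid: wooden round lid, 36 mm in diameter, top of the stack of four: plate 16 mm thick over a central round plug 16 mm across, 8 mm high; 24 mm in all, flat top, no knob. In the stack each plug rests on the plate below, the bottom one on the grey board. Origin: centre of the plug's underside; z up, plate from z = 8 to 24 mm. 28 to 56 g.
- small_round_canister: open white ceramic round canister, 36 mm in diameter outside, 56 mm high, walls 3 mm (mouth 30 mm), empty, loose (450 g) on the flat grey board (top at world z = 8 mm). Origin: centre of its underside; z up. Its lid is the round one of the same size: plug in the mouth with 7 mm to spare all round, plate on the rim, lid's origin then 48 mm above the canister's.

How it is judged:
By the outcome, as a careful person would: the job done as asked, in the order asked, and still so for the second after the job is handed in, with the robot touching nothing.
It also fails if it takes over 102 s, if anything falls off the work surface, if the arm or the gripper's body presses on something with over 40 N, if the wrist force passes 120 N, or if a joint passes its speed limit or range.

ROBOT

A 6-joint arm with a two-finger parallel gripper is mounted at the origin on a cart in front of the work surface, level with it; the furniture and walls round the work are solid. World frame = base frame: x ahead of the robot, y to its left, z up, the work surface at z = 0. Lengths are in m, angles in rad, forces in N, time in s.
With the tool pointing down it reaches from about 0.35 to 0.725 m from the base axis. Payload 6 kg.
Tool frame: the origin (TCP) lies on the centre line of the jaws, within the pads' length; the fingertips stand bot.finger_overhang ahead of it and the grasp point (between the pads) lies 5 mm behind it (bot.finger_overhang is the distance from the TCP to the fingertips, in m); z points along the fingers, y is the line along which they close (so a half turn about z gives the same grasp; the last joint's range is limited). The gripper opens to 85 mm and grips with 20 to 120 N. Pads are 22 mm wide; open, the fingers measure 114 mm over their backs; the gripper's body (76 mm by 85 mm) begins 54 mm behind the grasp point. The pads swing forward as they close: fully open they stand 13 mm farther back than shut.
Start: joints at [1.595, 0.04, 0.085, 0, -1.615, -0.334], TCP at [0.183, 0.571, 0.245] pointing down, gripper open.
Joint ranges: [-2.56, 2.56], [-1.29, 2.01], [-1.08, 1.49], [-3.29, 1.98], [-2.81, -0.18], [-2.99, 2.99]. Speed limits (rad/s): [2.57, 2.57, 3.01, 3.14, 3.14, 3.14].

INTERFACE

Orientations are given as a unit quaternion [x, y, z, w].
In Python, from bench import telemetry, optics, sign_off, finder, bot gives the robot as it stands.
- The arm moves only by the tool drive_tool, never from a script. Its argument "targets" is a list of rows, each a list of 5 numbers: the shift along the tool's x, y, z in units of 40 mm (1.0 is 40 mm), then the turn about the tool's z in degrees, then the opening, from 0 (shut) to 1 (fully open). In form: [[x, y, z, roll, fingers], ...]. A call has 1 to 5 rows; each row shifts and turns the commanded pose from where the row before left it, along the tool's axes as they then stand; what a row does not reach is not made up. A row lasts 1/10 s, in which the tool goes at most 50 mm and 8.59 degrees, less where a joint would pass 70% of its speed; a pose out of reach is approached as far as the arm can. A call is refused whole if a number of a shift passes 1 or a number of a turn 8.59, either way. A call with a gripper value outside its range is refused whole. The fingers move at their own pace and stop on an object; "grip_force" is the grip in N (left out, the last holds). Time passes only in rows, so rows that do not move let the fingers close. It gives the time, the measured TCP pose, the force, the opening and the grip force at its end, in the units of the state.
- telemetry.read_state(): the state, without advancing time (a new reading comes with each control period).
- optics.get_image(name): name is "scene" or "top" or "wrist"; returns (picture, depth): 420x560x3 uint8, red, green, blue; 420x560 float32, m along the optical axis (not along the pixel's ray), 0 where there is no reading.
- optics.get_calibration(name): a dict with "mtx" (3x3 intrinsics, pixels), "R" (3x3) and "t" (3): a world point X has camera coordinates R X + t. Camera axes: x right, y down, z forward; pixel columns grow to the right and rows downward; lengths in m; the calibration is good to about 2 mm. A picture is of the moment at which its call begins: read the wrist's pose just before it. get_calibration takes no time and is no camera call; for the wrist camera it gives the pose at the moment of the call.
- sign_off(): hands the job in; it is judged then, once.
Trained networks look in the newest picture that a camera, given by its name, has taken for a name from the list of things; names that differ only in an ending like _2 or _b are one class to them, and where a whole thing is asked for, a point or a joint stands for the part that bears it (a point fixed in the world has none). Each returns a list of dicts, best first, with "p" (0 to 1); they miss things now and then, are a little off and sometimes report something else, mostly with a low value. They report only what shows in the picture. A call takes as long as a camera call.
- finder.silhouettes(query, camera): "pixels" (420x560 bool, what is visible of it) and "centre" ([column, row] in pixels, amid what is visible of it).
The state is a dict: "time_s": time; "joint_positions": joint angles; "dq": joint speeds; "effort": joint torques, N m; "eef_pos": TCP position; "orientation": TCP orientation; "force": force on the tool from outside, world axes, zero at the start; "moment": the same for the moment, N m; "grip_width": opening from 0.0 (shut) to 1.0 (fully open); "gripper_force": force on a finger pad.
Only numpy, scipy, OpenCV 4.12 (cv2) and the standard library are available. Lean on these libraries where they do the work, as an engineer would, in place of code of your own. Each camera call takes 0.05 s, during which the arm holds its last target. There are 200 camera calls.

## Working session

There is one attempt and no reset: what is moved stays moved. The work goes in short steps, Python scripts to look and compute and a tool call to move; the robot and the scene stay as the last step left them, time stands still between calls to the robot, and variables do not carry over. Pictures are saved under pics/ and viewed, at most 14 in all, crops included, and the job is handed in when it is done.

Besides the shell and the picture viewer there is one more tool, called after "Emit:" as name(argument=value, ...), one argument or row to a line, values as JSON. drive_tool: Moves the arm, as the interface text tells. Its arguments: {"type":"object","properties":{"targets":{"type":"array","items":{"type":"array","items":{"type":"number"}}},"grip_force":{"type":"number"}},"required":["targets"]}

```bash
mkdir -p pics; ls; python3 - <<'E'
from bench import telemetry, optics, finder, bot
import cv2,numpy as np
s=telemetry.read_state(); print(s['eef_pos'],s['orientation'],s['grip_width'],s['time_s'],bot.finger_overhang)
for n in ["scene","top"]:
    im,d=optics.get_image(n); cv2.imwrite(f'pics/{n}0.png',im[:,:,::-1])
    c=optics.get_calibration(n); print(n,c['mtx'].tolist(),c['R'].tolist(),c['t'])
E
```

```text
pics
[0.18274516 0.57118357 0.24427285] [ 9.88026732e-01 -1.54280252e-01 -7.64775326e-05  8.80711136e-04] 0.9990740523880415 0.0 0.014
scene [[534.0724259774463, 0.0, 276.4958707411635], [0.0, 534.0724259774463, 207.33550746920457], [0.0, 0.0, 1.0]] [[0.47847715766389454, -0.8779343649692845, -0.017054629865811688], [-0.5954733982392004, -0.3101385321616135, -0.7410975123815343], [0.6453456760398563, 0.36475380967800614, -0.6711807630899752]] [-0.23263197  0.39557277  0.53612861]
top [[521.6380056016509, 0.0, 279.738687258669], [0.0, 521.6380056016509, 214.7771728944192], [0.0, 0.0, 1.0]] [[0.025502721643151063, -0.9994555687744867, -0.020932683403215604], [-0.9909105274651296, -0.02250694222688162, -0.1326264080429472], [0.13208307138907116, 0.024124750719191148, -0.9909450331149386]] [0.01817756 0.57068707 1.06285129]
```

View pics/scene0.png

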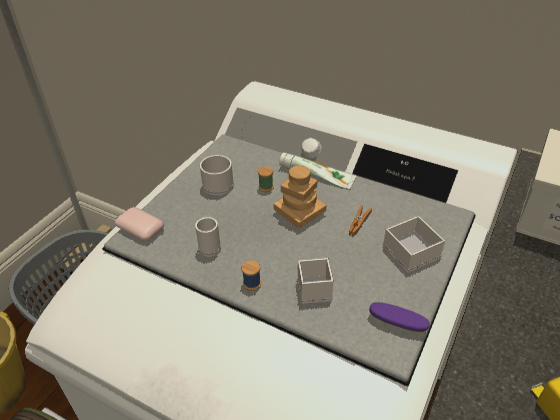

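View pics/top0.png

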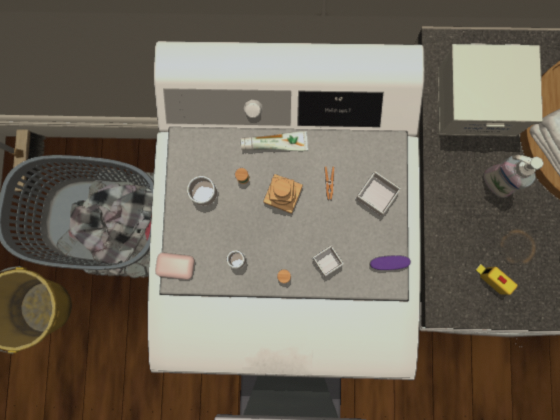

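The scene view shows the stack at about (300,195) and the canisters: large round (217,174), small round (207,236), small square (316,280), large square (414,243). Two capped spools, a clothespin, a tube and other items are distractors. The top view agrees, with the stack at (283,192).

```bash
cat > h.py <<'E'
from bench import telemetry, optics, finder, bot
import cv2,numpy as np
Z={'large_square_canister':.048,'large_round_canister':.058,'small_square_canister':.054,'small_round_canister':.064,
'large_square_lid':.032,'large_round_lid':.056,'small_square_lid':.080,'small_round_lid':.104}
def cloud(cam,d,c):
    v,u=np.mgrid[:420,:560]; K=c['mtx']
    P=np.stack([(u-K[0,2])/K[0,0]*d,(v-K[1,2])/K[1,1]*d,d],-1)
    return (P-c['t'])@c['R']
def fit(pts,rnd):
    p=(pts[:,:2]*1000).astype(np.float32)
    if rnd:
        return cv2.minEnclosingCircle(p)
    return cv2.minAreaRect(p)
def ray(px,z,c):
    K=c['mtx']; px=np.atleast_2d(px)
    r=np.c_[(px[:,0]-K[0,2])/K[0,0],(px[:,1]-K[1,2])/K[1,1],np.ones(len(px))]@c['R']
    o=-c['R'].T@c['t']
    return o+r*((z-o[2])/r[:,2])[:,None]
def look(cam,names,band=.005):
    c=optics.get_calibration(cam); im,d=optics.get_image(cam); W=cloud(cam,d,c)
    for n in names:
        r=finder.silhouettes(n,cam)
        for q in r[:2]:
            m=q['pixels']; z=W[...,2]; k=m&(d>0)&(abs(z-Z[n])<band)
            k2=m&(d>0)
            print(cam,n,round(q['p'],2),np.round(q['centre']),m.sum(),'zpct',np.round(np.percentile(z[k2],[5,50,95]),3) if k2.any() else '',
              'fit',k.sum(),np.round(np.hstack([np.ravel(x) for x in fit(W[k],'round' in n)]),1) if k.sum()>5 else '')
    return im,d,W
E
python3 - <<'E'
from h import *
for cam in ['top','scene']: look(cam,list(Z))
E
```

```text
top large_square_canister 0.96 [377. 193.] 1121 zpct [0.013 0.018 0.05 ] fit 202 [ 621.6 -173.8   66.    66.7   56.1]
top large_square_canister 0.72 [275. 194.] 213 zpct [0.057 0.08  0.085] fit 1 
top large_round_canister 0.73 [200. 188.] 694 zpct [0.014 0.02  0.06 ] fit 135 [618.3 199.   29.3]
top small_square_canister 0.94 [326. 257.] 509 zpct [0.014 0.018 0.056] fit 110 [476.4 -68.9  45.7  45.2  34.3]
top small_round_canister 0.76 [236. 260.] 259 zpct [0.015 0.022 0.067] fit 62 [474.3 119.8  17.3]
top large_square_lid 0.75 [294. 201.] 406 zpct [0.009 0.033 0.054] fit 307 [618.6  27.6  65.7  66.7  69.8]
top large_round_lid 0.5 [238. 259.] 307 zpct [0.01  0.02  0.067] fit 19 [473.9 120.   17.5]
top small_square_lid 0.64 [376. 194.] 1138 zpct [0.013 0.018 0.05 ] fit 0 
top small_square_lid 0.56 [285. 197.] 271 zpct [0.07  0.081 0.101] fit 216 [617.5  29.2  45.7  46.   85.9]
top small_round_lid 0.49 [280. 187.] 241 zpct [0.102 0.105 0.108] fit 233 [616.6  28.6  17.5]
scene large_square_canister 0.75 [410. 247.] 2341 zpct [0.01  0.028 0.048] fit 449 [ 622.6 -174.6   68.3   68.3   56.9]
[... 185 characters left out ...]
 [478.1 -69.6  48.8  46.1  34.2]
scene small_round_canister 0.72 [206. 237.] 862 zpct [0.01  0.045 0.064] fit 181 [475.8 120.9  19.3]
scene small_round_canister 0.15 [300. 177.] 369 zpct [0.091 0.104 0.106] fit 0 
scene large_square_lid 0.56 [297. 212.] 694 zpct [0.02  0.031 0.034] fit 515 [618.4  26.5  66.6  67.   71.5]
scene large_round_lid 0.94 [298. 202.] 444 zpct [0.032 0.054 0.058] fit 253 [618.7  26.4  28.3]
scene small_square_lid 0.89 [299. 190.] 516 zpct [0.059 0.079 0.082] fit 326 [618.6  28.2  46.5  46.8  85.9]
scene small_square_lid 0.63 [217. 174.] 1139 zpct [0.014 0.039 0.058] fit 0 
scene small_round_lid 0.76 [300. 173.] 365 zpct [0.091 0.104 0.106] fit 266 [617.3  28.1  18.7]
```

Emit:
drive_tool(
  targets=[
    [0.9,0.6,0,0,1],
    [0.9,0.6,0,0,1],
    [0.9,0.6,0,0,1],
    [0.9,0.6,0,0,1],
    [0.9,0.6,0,0,1],
  ],
  grip_force=40,
)

```text
time_s: 1.5
eef_pos: [0.3185, 0.4008, 0.2455]
orientation: [0.988, -0.154, 0.0, -0.0]
force: [0.4, 1.9, 0.1]
grip_width: 1.001
gripper_force: 0.0
```

Emit:
drive_tool(
  targets=[
    [0.9,0.6,0,0,1],
    [0.9,0.6,0,0,1],
    [0.9,0.6,0,0,1],
    [0.9,0.6,0,0,1],
    [0.9,0.6,0,0,1],
  ],
)

```text
time_s: 2.0
eef_pos: [0.4534, 0.2316, 0.2457]
orientation: [0.988, -0.154, 0.0, -0.0]
force: [-0.2, 1.7, 0.4]
grip_width: 0.997
gripper_force: 0.0
```

```bash
cat >> h.py <<'E'
def plan(x,y,z=None,h=None):
    from scipy.spatial.transform import Rotation as Ro
    s=telemetry.read_state(); R=Ro.from_quat(s['orientation']).as_matrix(); p=np.array(s['eef_pos'])
    hd=np.degrees(np.arctan2(R[1,0],R[0,0]))
    t=np.array([x/1000,y/1000,p[2] if z is None else z/1000])
    print('t',round(s['time_s'],2),'pos',np.round(p*1000,1),'head',round(hd,1),'tilt',np.round(R[2],3),'grip',round(s['grip_width'],3),'F',np.round(s['force'],1))
    print('units',np.round(R.T@(t-p)/.04,2), 'roll', None if h is None else round((hd-h+180)%360-180,1))
E
python3 -c "
from h import *
plan(617.5,28.3,160)"
```

```text
t 2.0 pos [453.4 231.6 245.7] head -17.7 tilt [ 0.    -0.001 -1.   ] grip 0.997 F [-0.2  1.7  0.4]
units [5.45 3.59 2.14] roll None
```

Emit:
drive_tool(
  targets=[
    [0.9,0.6,0,0,1],
    [0.9,0.6,0,0,1],
    [0.9,0.6,0,0,1],
    [0.9,0.6,0.5,0,1],
    [0.9,0.6,0.5,0,1],
  ],
)

```text
time_s: 2.5
eef_pos: [0.5887, 0.0625, 0.2056]
orientation: [0.988, -0.154, 0.001, -0.001]
force: [0.8, 0.3, -0.8]
grip_width: 0.998
gripper_force: 0.0
```

Emit:
drive_tool(
  targets=[
    [0.95,0.6,0.5,0,1],
    [0,0,0.5,0,0.55],
    [0,0,0,0,0.55],
    [0,0,0,0,0.55],
  ],
)

```text
time_s: 2.9
eef_pos: [0.6163, 0.0295, 0.1658]
orientation: [0.988, -0.154, 0.0, 0.0]
force: [0.5, 0.1, 0.3]
grip_width: 0.552
gripper_force: 0.0
```

```bash
python3 -c "
from h import *
plan(617.5,28.3,160)
c=optics.get_calibration('scene');im,d=optics.get_image('scene');cv2.imwrite('pics/s1.png',cv2.resize(im[60:260,180:440,::-1],None,fx=3,fy=3))
W=cloud('scene',d,c); m=(d>0)&(W[...,2]>.115)&(abs(W[...,0]-.617)<.05)&(abs(W[...,1]-.03)<.08)
print(np.percentile(W[m][:,2],[0,1,2,5,10]))
from scipy.spatial.transform import Rotation as Ro
L=(W[m]-np.array([telemetry.read_state()['eef_pos']]))@Ro.from_quat(telemetry.read_state()['orientation']).as_matrix()
for a in (1,-1):
  k=(L[:,1]*a>0); print(a,k.sum(),np.round(np.percentile(L[k][:,2],[90,98,99,100])*1000,1))
im,d=optics.get_image('wrist');cv2.imwrite('pics/w1.png',im[:,:,::-1])
"
```

```text
t 2.9 pos [616.3  29.5 165.8] head -17.7 tilt [ 0.     0.001 -1.   ] grip 0.552 F [0.5 0.1 0.3]
units [0.04 0.02 0.15] roll None
[0.15361658 0.16358972 0.16936912 0.18556668 0.20800824]
1 6460 [-55.8  -9.8  -1.7  13.4]
-1 1922 [-15.6   5.8   8.1  13. ]
```

View pics/s1.png

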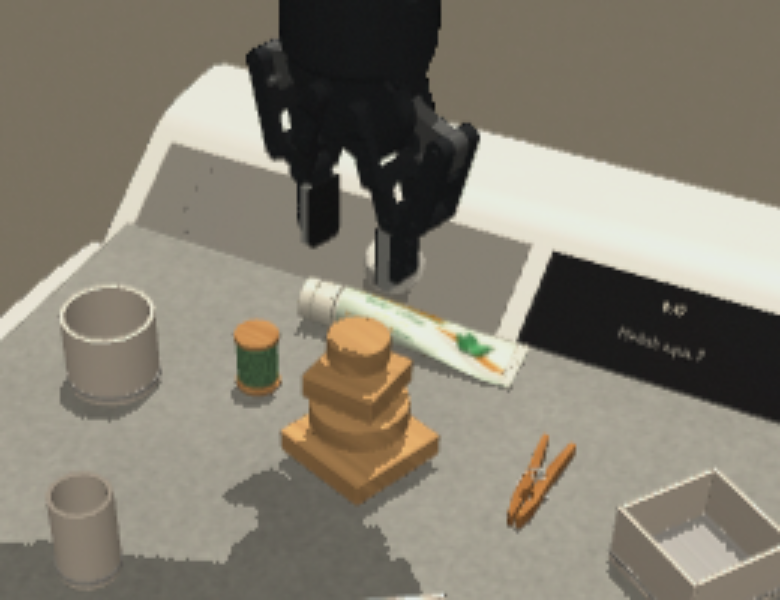

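View pics/w1.png

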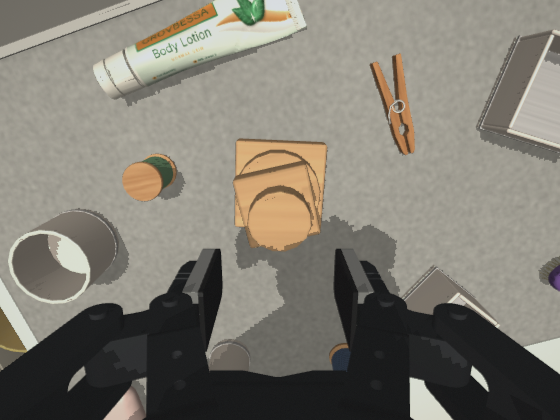

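Scene crop: jaws above the stack, offset to the back only by their height. Wrist view: the top round lid is centred between the jaws at (280,215).

```bash
python3 -c "
from h import *
look('wrist',['small_round_lid','small_square_lid','large_round_lid','large_square_lid','large_round_canister'])"
```

```text
wrist small_round_lid 0.69 [280. 218.] 3297 zpct [0.097 0.104 0.105] fit 3056 [618.1  29.   18. ]
wrist small_round_lid 0.41 [528.  92.] 7133 zpct [0.014 0.018 0.048] fit 0 
wrist small_square_lid 0.72 [274. 184.] 2477 zpct [0.072 0.08  0.081] fit 2263 [619.5  30.   46.   45.5  85.2]
wrist large_round_lid 0.61 [279. 164.] 1079 zpct [0.047 0.056 0.057] fit 957 [621.5  28.8  28.6]
wrist large_square_lid 0.72 [288. 149.] 2112 zpct [0.024 0.032 0.033] fit 1914 [619.9  28.1  65.9  65.4  69.8]
wrist large_square_lid 0.49 [531.  91.] 7077 zpct [0.014 0.019 0.048] fit 979 [ 627.  -166.8   52.8   66.6   56.7]
wrist large_round_canister 0.84 [ 63. 252.] 7294 zpct [0.015 0.038 0.058] fit 1544 [619.  198.9  29.8]
```

Emit:
drive_tool(
  targets=[
    [0.04,0.01,0.8,0,0.55],
    [0,0,0.57,0,0.55],
    [0,0,0.2,0,0.55],
    [0,0,0,0,0.2],
    [0,0,0,0,0.2],
  ],
)

```text
time_s: 3.8
eef_pos: [0.6183, 0.0286, 0.104]
orientation: [0.988, -0.154, 0.001, -0.0]
force: [0.2, -0.1, 0.1]
grip_width: 0.403
gripper_force: 39.9
```

Emit:
drive_tool(
  targets=[
    [0,0,0,0,0.2],
    [0,0,0,0,0.2],
  ],
)

```text
time_s: 4.0
eef_pos: [0.6183, 0.0287, 0.1038]
orientation: [0.988, -0.154, 0.001, -0.0]
force: [-0.4, 0.6, 0.1]
grip_width: 0.406
gripper_force: 39.9
```

Emit:
drive_tool(
  targets=[
    [0,0,-0.3,0,0.2],
    [0,0,-0.8,0,0.2],
    [0,0,0,0,0.2],
  ],
)

```text
time_s: 4.3
eef_pos: [0.6201, 0.0285, 0.1533]
orientation: [0.988, -0.154, 0.004, -0.001]
force: [-0.1, -0.2, 0.9]
grip_width: 0.398
gripper_force: 40.0
```

```bash
python3 -c "
from h import *
Z['small_round_lid']=.148;look('scene',['small_round_lid','small_square_lid','small_round_canister'],.007)
plan(475.2,120.5,150)"
```

```text
scene small_round_lid 0.59 [296. 147.] 239 zpct [0.145 0.156 0.158] fit 85 [618.7  29.7  18. ]
scene small_round_lid 0.16 [296. 188.] 699 zpct [0.068 0.08  0.082] fit 0 
scene small_square_lid 0.96 [297. 187.] 689 zpct [0.068 0.08  0.082] fit 563 [618.5  28.1  45.9  48.3  85.5]
scene small_round_canister 0.78 [206. 237.] 792 zpct [0.014 0.046 0.065] fit 208 [475.7 120.1  18.6]
t 4.5 pos [617.5  28.7 146.4] head -17.8 tilt [-0. -0. -1.] grip 0.402 F [-0.6  0.3 -0.6]
units [-4.09 -1.1  -0.09] roll None
```

Emit:
drive_tool(
  targets=[
    [-0.8,-0.22,0,0,0.2],
    [-0.8,-0.22,0,0,0.2],
    [-0.8,-0.22,0,0,0.2],
    [-0.8,-0.22,0,0,0.2],
    [-0.85,-0.22,0,0,0.2],
  ],
)

```text
time_s: 5.0
eef_pos: [0.4754, 0.1201, 0.1456]
orientation: [0.988, -0.155, -0.001, 0.001]
force: [0.2, 1.0, -0.0]
grip_width: 0.402
gripper_force: 40.0
```

Emit:
drive_tool(
  targets=[
    [0,0,0.4,0,0.2],
    [0,0,0.3,0,0.2],
    [0,0,0,0,0.2],
    [0,0,0,0,0.2],
  ],
)

```text
time_s: 5.4
eef_pos: [0.477, 0.1193, 0.1181]
orientation: [0.988, -0.155, -0.0, 0.001]
force: [-0.9, -0.3, -0.3]
grip_width: 0.403
gripper_force: 40.0
```

```bash
python3 -c "
from h import *
Z['small_round_lid']=.118
look('top',['small_round_lid','small_round_canister'],.005)
im,d,W=look('scene',['small_round_lid','small_round_canister'],.005)
plan(475.2,120.5,80.3)"
```

```text
scene small_round_lid 0.67 [198. 202.] 198 zpct [0.109 0.121 0.124] fit 133 [474.4 121.2  17. ]
scene small_round_canister 0.89 [207. 239.] 787 zpct [0.015 0.046 0.064] fit 164 [475.  120.3  18.3]
t 5.7 pos [477.2 119.8 118.8] head -17.8 tilt [ 0. -0. -1.] grip 0.403 F [-0.2 -0.2 -0.4]
units [-0.05 -0.    0.96] roll None
```

Emit:
drive_tool(
  targets=[
    [-0.04,0,0.4,0,0.2],
    [0,0,0.4,0,0.2],
    [0,0,0.15,0,0.2],
    [0,0,0,0,0.2],
    [0,0,0,0,0.2],
  ],
)

```text
time_s: 6.2
eef_pos: [0.4758, 0.1205, 0.0813]
orientation: [0.988, -0.154, 0.0, -0.0]
force: [0.5, 0.2, 0.2]
grip_width: 0.403
gripper_force: 40.0
```

```bash
python3 -c "
from h import *
im,d=optics.get_image('scene');cv2.imwrite('pics/s2.png',cv2.resize(im[150:290,130:290,::-1],None,fx=4,fy=4))
plan(475.2,120.5,79.8)"
```

```text
t 6.25 pos [475.9 120.6  81.6] head -17.7 tilt [ 0.001 -0.001 -1.   ] grip 0.401 F [ 0.9  0.3 -0.7]
units [-0.02  0.01  0.04] roll None
```

View pics/s2.png

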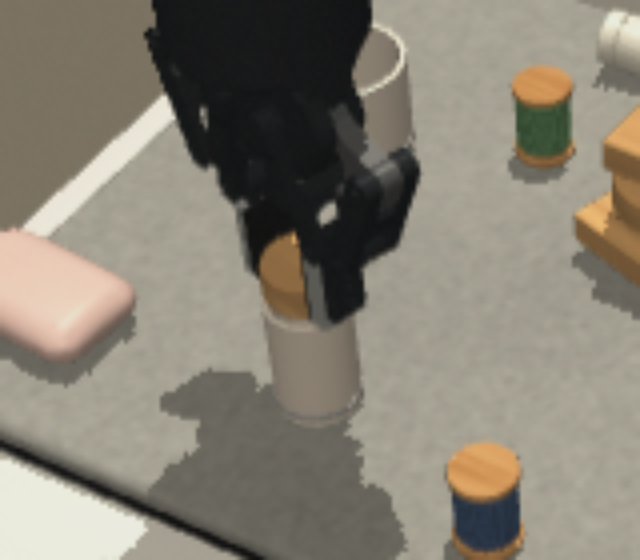

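The crop shows the small lid aligned on its canister at about (300,300). Lower a touch and release.

Emit:
drive_tool(
  targets=[
    [0,0,0.03,0,0.2],
    [0,0,0,0,0.65],
    [0,0,0,0,0.65],
    [0,0,0,0,0.65],
    [0,0,-0.8,0,0.65],
  ],
)

```text
time_s: 6.75
eef_pos: [0.473, 0.1195, 0.1073]
orientation: [0.988, -0.154, -0.003, 0.002]
force: [0.7, 0.4, 0.5]
grip_width: 0.647
gripper_force: 0.0
```

Emit:
drive_tool(
  targets=[
    [0,0,-0.7,0,0.65],
    [0.8,0.22,0,0,0.65],
    [0.8,0.22,0,0,0.65],
    [0.8,0.22,0,0,0.65],
    [0.8,0.22,0,0,0.65],
  ],
)

```text
time_s: 7.25
eef_pos: [0.5876, 0.0471, 0.1394]
orientation: [0.988, -0.154, 0.0, -0.0]
force: [-0.4, 1.0, -0.2]
grip_width: 0.652
gripper_force: 0.0
```

```bash
python3 -c "
from h import *
Z['small_round_lid']=.080
for c in ('scene','top'): look(c,['small_round_lid','small_square_lid'],.005)
plan(618.5,28.6,79.8,-4.3)"
```

```text
scene small_round_lid 0.94 [205. 221.] 420 zpct [0.068 0.08  0.082] fit 322 [476.8 119.5  18.7]
scene small_square_lid 0.72 [298. 189.] 669 zpct [0.068 0.08  0.082] fit 511 [619.3  27.8  46.   48.9  83.6]
scene small_square_lid 0.67 [205. 242.] 545 zpct [0.012 0.038 0.063] fit 0 
top small_round_lid 0.75 [232. 259.] 198 zpct [0.078 0.081 0.084] fit 194 [475.5 119.5  15.9]
t 7.55 pos [586.2  48.1 139.3] head -17.7 tilt [-0.  0. -1.] grip 0.653 F [-1.2 -0.9 -0. ]
units [0.92 0.22 1.49] roll -13.4
```

Emit:
drive_tool(
  targets=[
    [0.92,0.22,0,0,0.78],
    [0,0,0.4,-6.7,0.78],
    [0,0,0.4,-6.7,0.78],
    [0,0,0,0,0.78],
  ],
)

```text
time_s: 7.95
eef_pos: [0.6172, 0.0287, 0.105]
orientation: [0.999, -0.037, -0.002, 0.0]
force: [-1.1, -0.1, -0.9]
grip_width: 0.781
gripper_force: 0.0
```

```bash
python3 -c "
from h import *
look('wrist',['small_square_lid'],.005)
plan(618.6,28.6,79.2,-4.3)"
```

```text
wrist small_square_lid 0.73 [276. 242.] 10111 zpct [0.074 0.08  0.081] fit 9517 [619.   30.1  46.2  46.9  85.6]
t 8.05 pos [618.6  28.7 108.1] head -4.5 tilt [ 0.001  0.    -1.   ] grip 0.783 F [0.5 0.8 0.7]
units [-0.    0.    0.72] roll -0.2
```

Emit:
drive_tool(
  targets=[
    [0,0.01,0.5,0,0.78],
    [0,0,0.22,0,0.78],
    [0,0,0,0,0.35],
    [0,0,0,0,0.35],
    [0,0,0,0,0.35],
  ],
)

```text
time_s: 8.55
eef_pos: [0.6193, 0.028, 0.0798]
orientation: [0.999, -0.038, 0.001, -0.0]
force: [-0.3, -0.4, -0.8]
grip_width: 0.532
gripper_force: 41.4
```

Emit:
drive_tool(
  targets=[
    [0,0,0,0,0.35],
    [0,0,0,0,0.35],
    [0,0,-0.3,0,0.35],
    [0,0,-0.8,0,0.35],
    [0,0,0,0,0.35],
  ],
)

```text
time_s: 9.05
eef_pos: [0.6213, 0.0278, 0.1288]
orientation: [0.999, -0.038, 0.004, -0.0]
force: [-0.4, -0.7, 1.1]
grip_width: 0.526
gripper_force: 41.5
```

```bash
python3 -c "
from h import *
plan(476.7,-69.2,123,34.3)
look('wrist',['small_square_canister'])
Z['small_square_lid']=.124
look('scene',['small_square_lid','large_round_lid','small_square_canister'],.006)
"
```

```text
t 9.05 pos [621.3  27.8 128.8] head -4.3 tilt [ 0.008 -0.001 -1.   ] grip 0.526 F [-0.4 -0.7  1.1]
units [-3.42  2.69  0.11] roll -38.6
wrist small_square_canister 0.92 [418. 406.] 1027 zpct [0.017 0.034 0.053] fit 130 [494.3 -54.3   4.4  11.3  33.6]
scene small_square_lid 0.92 [295. 164.] 584 zpct [0.113 0.125 0.127] fit 488 [620.1  27.6  44.2  50.9  89.9]
scene large_round_lid 0.81 [300. 196.] 811 zpct [0.042 0.056 0.058] fit 660 [619.7  28.8  30.2]
scene small_square_canister 0.86 [315. 280.] 1445 zpct [0.013 0.035 0.055] fit 336 [477.8 -69.4  48.6  45.5  34. ]
```

Emit:
drive_tool(
  targets=[
    [-0.67,0.54,0,0,0.35],
    [-0.67,0.54,0,0,0.35],
    [-0.67,0.54,0,0,0.35],
    [-0.67,0.54,0,0,0.35],
    [-0.69,0.53,0,0,0.35],
  ],
)

```text
time_s: 9.85
eef_pos: [0.4748, -0.07, 0.1218]
orientation: [0.999, -0.038, -0.001, 0.0]
force: [-0.1, -0.4, 0.5]
grip_width: 0.523
gripper_force: 41.5
```

Emit:
drive_tool(
  targets=[
    [0,0,0,-7.72,0.35],
    [0,0,0,-7.72,0.35],
    [0,0,0.2,-7.72,0.35],
    [0,0,0.2,-7.72,0.35],
    [0,0,0.2,-7.72,0.35],
  ],
)

```text
time_s: 10.35
eef_pos: [0.4759, -0.0693, 0.0977]
orientation: [0.955, 0.297, -0.0, -0.0]
force: [-0.3, -0.6, -0.8]
grip_width: 0.522
gripper_force: 41.4
```

Emit:
drive_tool(
  targets=[
    [0,0,0,0,0.35],
    [0,0,0,0,0.35],
  ],
)

```text
time_s: 10.55
eef_pos: [0.4761, -0.0694, 0.0984]
orientation: [0.956, 0.293, -0.0, 0.0]
force: [-0.4, -0.6, -0.0]
grip_width: 0.524
gripper_force: 41.4
```

```bash
python3 -c "
from h import *
Z['small_square_lid']=.1
look('top',['small_square_lid','small_square_canister'])
look('scene',['small_square_lid','small_square_canister'])
plan(477,-69.2,69.7,34.3)
"
```

```text
top small_square_canister 0.6 [378. 192.] 1146 zpct [0.013 0.018 0.049] fit 69 [ 621.6 -173.7   65.1   65.1   55.6]
scene small_square_lid 0.96 [314. 255.] 994 zpct [0.086 0.1   0.102] fit 798 [476.2 -69.9  48.5  46.4  34.5]
scene small_square_canister 0.56 [315. 283.] 1158 zpct [0.014 0.03  0.054] fit 203 [476.  -70.9  44.5  46.3  33.9]
t 10.85 pos [476.4 -69.2  98.9] head 34.2 tilt [ 0.  0. -1.] grip 0.523 F [ 0.  -0.8 -0.5]
units [0.01 0.01 0.73] roll -0.1
```

Emit:
drive_tool(
  targets=[
    [0.02,0.01,0.4,0,0.35],
    [0,0,0.33,0,0.35],
    [0,0,0,0,0.35],
    [0,0,0,0,0.35],
  ],
)

```text
time_s: 11.25
eef_pos: [0.4769, -0.0691, 0.0689]
orientation: [0.956, 0.294, -0.0, 0.0]
force: [-1.5, 0.3, -1.0]
grip_width: 0.524
gripper_force: 42.6
```

```bash
python3 -c "
from h import *
im,d=optics.get_image('scene');cv2.imwrite('pics/s3.png',cv2.resize(im[200:330,240:390,::-1],None,fx=4,fy=4))
plan(477,-69.2,69.7,34.3)"
```

```text
t 11.3 pos [476.9 -69.1  69. ] head 34.2 tilt [-0.001 -0.    -1.   ] grip 0.53 F [ 0.4 -0.4 -0.9]
units [ 0.    0.   -0.02] roll -0.1
```

View pics/s3.png

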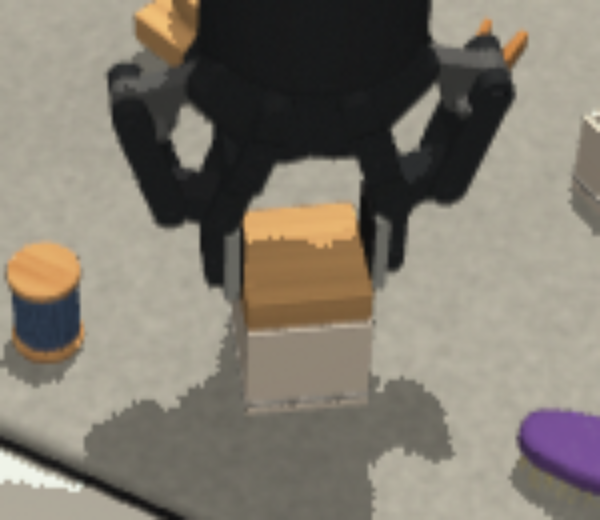

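Emit:
drive_tool(
  targets=[
    [0,0,0,0,0.8],
    [0,0,0,0,0.8],
    [0,0,0,0,0.8],
    [0,0,-0.6,0,0.8],
    [0,0,-0.7,0,0.8],
  ],
)

```text
time_s: 11.8
eef_pos: [0.4763, -0.0692, 0.1208]
orientation: [0.956, 0.294, -0.001, -0.0]
force: [-0.2, -0.9, 0.7]
grip_width: 0.8
gripper_force: 0.0
```

Emit:
drive_tool(
  targets=[
    [0.86,0,0,0,0.88],
    [0.86,0,0,0,0.88],
    [0.86,0,0,0,0.88],
    [0.86,0,0,0,0.88],
    [0.86,0,0,0,0.88],
  ],
)

```text
time_s: 12.3
eef_pos: [0.6205, 0.0286, 0.1212]
orientation: [0.956, 0.294, 0.0, 0.0]
force: [0.1, 0.4, 0.8]
grip_width: 0.879
gripper_force: 0.0
```

Emit:
drive_tool(
  targets=[
    [0,0,0,7.7,0.88],
    [0,0,0,7.7,0.88],
    [0,0,0,7.7,0.88],
    [0,0,0,7.7,0.88],
    [0,0,0,7.7,0.88],
  ],
)

```text
time_s: 12.8
eef_pos: [0.6194, 0.0277, 0.1212]
orientation: [0.999, -0.04, -0.0, 0.0]
force: [1.3, -0.4, 0.1]
grip_width: 0.886
gripper_force: 0.0
```

Emit:
drive_tool(
  targets=[
    [0,0,0.2,7.7,0.88],
    [0,0,0.2,7.7,0.88],
    [0,0,0,0,0.88],
    [0,0,0,0,0.88],
  ],
)

```text
time_s: 13.2
eef_pos: [0.6193, 0.0276, 0.1054]
orientation: [0.986, -0.169, -0.0, 0.0]
force: [0.9, -0.3, -0.6]
grip_width: 0.884
gripper_force: 0.0
```

```bash
python3 -c "
from h import *
Z['small_square_lid']=.070
for c in ('scene','wrist'):look(c,['small_square_lid','large_round_lid','large_square_lid'],.005)
plan(618.8,28.0,53,-19.5)
"
```

```text
scene small_square_lid 0.73 [311. 268.] 921 zpct [0.06  0.07  0.072] fit 797 [477.3 -69.2  47.5  45.8  34. ]
scene large_round_lid 0.81 [300. 197.] 799 zpct [0.043 0.056 0.058] fit 639 [621.1  27.1  30.4]
scene large_square_lid 0.68 [299. 211.] 774 zpct [0.017 0.031 0.034] fit 525 [619.5  26.6  68.5  67.6  70.5]
scene large_square_lid 0.42 [206. 242.] 552 zpct [0.011 0.038 0.063] fit 95 [466.6 112.6  14.6  33.8  38.2]
wrist small_square_lid 0.8 [473. 406.] 647 zpct [0.057 0.067 0.071] fit 399 [484.3 -57.1  40.3  12.9  82.7]
wrist large_round_lid 0.7 [273. 228.] 9432 zpct [0.054 0.056 0.057] fit 9039 [621.   29.3  29. ]
wrist large_square_lid 0.93 [294. 173.] 3874 zpct [0.022 0.032 0.033] fit 3410 [619.8  28.2  66.2  66.1  69.6]
t 13.6 pos [619.4  27.7 105.5] head -19.6 tilt [ 0. -0. -1.] grip 0.879 F [-0.1 -0.1 -0.2]
units [-0.02 -0.    1.31] roll -0.1
```

Emit:
drive_tool(
  targets=[
    [0.02,0,0.7,0,0.88],
    [0,0,0.4,0,0.88],
    [0,0,0.21,0,0.88],
    [0,0,0,0,0.5],
    [0,0,0,0,0.5],
  ],
)

```text
time_s: 14.1
eef_pos: [0.6205, 0.0274, 0.0539]
orientation: [0.985, -0.17, 0.001, 0.0]
force: [-0.7, 0.3, 0.2]
grip_width: 0.664
gripper_force: 42.4
```

Emit:
drive_tool(
  targets=[
    [0,0,0,0,0.5],
    [0,0,0,0,0.5],
    [0,0,-0.3,0,0.5],
    [0,0,-0.8,0,0.5],
    [0,0,-0.2,0,0.5],
  ],
)

```text
time_s: 14.6
eef_pos: [0.6221, 0.0274, 0.1103]
orientation: [0.985, -0.17, 0.003, -0.001]
force: [0.3, 0.2, 1.1]
grip_width: 0.66
gripper_force: 42.7
```

Emit:
drive_tool(
  targets=[
    [0,0,0,0,0.5],
    [0,0,0,0,0.5],
  ],
)

```text
time_s: 14.8
eef_pos: [0.6199, 0.0276, 0.1047]
orientation: [0.985, -0.171, -0.0, -0.0]
force: [-0.3, 0.2, -0.5]
grip_width: 0.657
gripper_force: 42.7
```

```bash
python3 -c "
from h import *
plan(618.6,198.5,103)
Z['large_round_lid']=.056+.052
look('scene',['large_round_lid','large_square_lid','large_round_canister'],.006)
look('wrist',['large_round_canister'])
"
```

```text
t 14.8 pos [619.9  27.6 104.7] head -19.7 tilt [-0. -0. -1.] grip 0.657 F [-0.3  0.2 -0.5]
units [-1.47 -4.01  0.04] roll None
scene large_round_lid 0.69 [298. 173.] 656 zpct [0.095 0.108 0.11 ] fit 524 [620.1  26.6  32.8]
scene large_square_lid 0.64 [299. 205.] 1256 zpct [0.02  0.032 0.034] fit 1070 [619.4  26.5  67.1  68.5  70.3]
scene large_round_canister 0.57 [217. 173.] 1133 zpct [0.014 0.04  0.058] fit 253 [620.  197.7  30.4]
scene large_round_canister 0.4 [314. 290.] 717 zpct [0.011 0.032 0.053] fit 60 [458.8 -81.3  22.4]
wrist large_round_canister 0.67 [ 27. 292.] 5972 zpct [0.014 0.032 0.057] fit 650 [624.6 176.6  15.5]
```

Emit:
drive_tool(
  targets=[
    [-0.29,-0.8,0,0,0.5],
    [-0.29,-0.8,0,0,0.5],
    [-0.29,-0.8,0,0,0.5],
    [-0.29,-0.8,0,0,0.5],
    [-0.3,-0.8,0,0,0.5],
  ],
)

```text
time_s: 15.6
eef_pos: [0.6186, 0.199, 0.1046]
orientation: [0.985, -0.171, -0.0, 0.0]
force: [0.5, 0.4, -0.4]
grip_width: 0.658
gripper_force: 42.7
```

Emit:
drive_tool(
  targets=[
    [0,0,0.2,0,0.5],
    [0,0,0,0,0.5],
    [0,0,0,0,0.5],
  ],
)

```text
time_s: 15.9
eef_pos: [0.6187, 0.1969, 0.0964]
orientation: [0.985, -0.171, -0.0, 0.001]
force: [-0.4, 0.2, 0.2]
grip_width: 0.66
gripper_force: 42.8
```

```bash
python3 -c "
from h import *
plan(619,198.3,71.7)
Z['large_round_lid']=.056+.052-.0085
look('scene',['large_round_lid','large_round_canister'],.006)
look('top',['large_round_lid'],.006)
plan(619,198.3,71.7)
"
```

```text
t 15.9 pos [618.7 196.9  96.4] head -19.7 tilt [-0.001  0.001 -1.   ] grip 0.66 F [-0.4  0.2  0.2]
units [-0.   -0.04  0.62] roll None
scene large_round_lid 0.9 [211. 148.] 448 zpct [0.087 0.1   0.102] fit 358 [617.  197.7  31.1]
scene large_round_canister 0.62 [216. 174.] 967 zpct [0.014 0.036 0.058] fit 160 [617.5 197.6  29.2]
top large_round_lid 0.42 [200. 197.] 93 zpct [0.096 0.101 0.104] fit 90 [596.  194.4  15.5]
t 16.15 pos [619.1 197.   97.3] head -19.7 tilt [ 0. -0. -1.] grip 0.661 F [-0.2  0.3  0.3]
units [-0.01 -0.03  0.64] roll None
```

Emit:
drive_tool(
  targets=[
    [0,-0.02,0.3,0,0.5],
    [0,0,0.3,0,0.5],
    [0,0,0.03,0,0.5],
    [0,0,0,0,0.5],
    [0,0,0,0,0.5],
  ],
)

```text
time_s: 16.65
eef_pos: [0.619, 0.1984, 0.0714]
orientation: [0.985, -0.171, -0.0, 0.0]
force: [-0.1, -0.9, -0.1]
grip_width: 0.662
gripper_force: 45.7
```

```bash
python3 -c "
from h import *
im,d=optics.get_image('scene');cv2.imwrite('pics/s4.png',cv2.resize(im[90:220,140:300,::-1],None,fx=4,fy=4))
plan(619,198.3,71.5)"
```

```text
t 16.7 pos [619.1 198.5  71.7] head -19.6 tilt [-0.  0. -1.] grip 0.66 F [-0.5  0.8 -1.1]
units [-0.    0.01  0.01] roll None
```

View pics/s4.png

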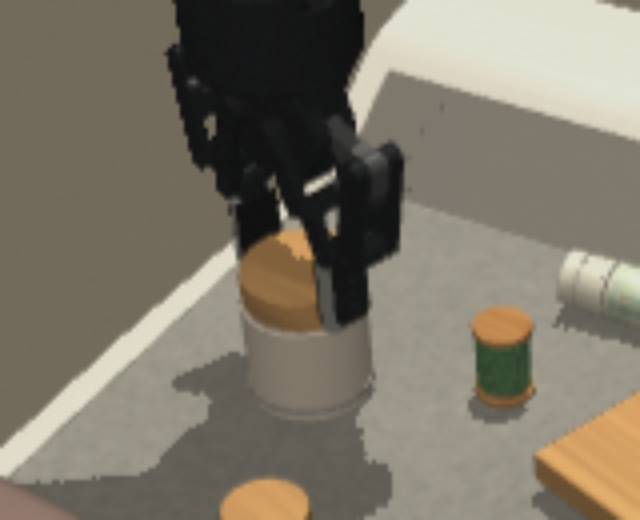

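Lid aligned on the large round canister at (305,310) of the crop. Release and return for the last lid.

Emit:
drive_tool(
  targets=[
    [0,0,0,0,0.9],
    [0,0,0,0,0.9],
    [0,0,0,0,0.9],
    [0,0,-0.5,0,0.9],
    [0,0,-0.5,0,1],
  ],
)

```text
time_s: 17.2
eef_pos: [0.6188, 0.1983, 0.1116]
orientation: [0.985, -0.171, -0.001, 0.001]
force: [1.1, 0.2, 0.9]
grip_width: 0.999
gripper_force: 0.0
```

Emit:
drive_tool(
  targets=[
    [0.29,0.8,0,0,1],
    [0.29,0.8,0,0,1],
    [0.29,0.8,0,0,1],
    [0.29,0.8,0,0,1],
    [0.3,0.82,0,0,1],
  ],
)

```text
time_s: 17.7
eef_pos: [0.62, 0.0262, 0.112]
orientation: [0.985, -0.17, 0.0, -0.0]
force: [0.7, -0.8, 0.3]
grip_width: 0.998
gripper_force: 0.0
```

Emit:
drive_tool(
  targets=[
    [0,0,0.4,0,1],
    [0,0,0,0,1],
    [0,0,0,0,1],
  ],
)

```text
time_s: 18.0
eef_pos: [0.6198, 0.0279, 0.0953]
orientation: [0.985, -0.17, -0.001, 0.0]
force: [-0.1, -0.1, 0.6]
grip_width: 0.996
gripper_force: 0.0
```

```bash
python3 -c "
from h import *
Z['large_round_lid']=.074
look('scene',['large_round_lid','large_square_lid'],.005)
look('top',['large_round_lid','large_square_lid'],.005)
look('wrist',['large_square_lid'],.005)
plan(619.3,27.6,27,-20)
"
```

```text
scene large_round_lid 0.93 [217. 160.] 679 zpct [0.062 0.074 0.076] fit 553 [620.4 198.3  31.4]
scene large_square_lid 0.89 [299. 207.] 1250 zpct [0.021 0.032 0.034] fit 1038 [618.7  26.8  68.4  66.2  71.5]
scene large_square_lid 0.31 [318. 290.] 705 zpct [0.011 0.033 0.054] fit 157 [460.8 -70.7  58.7  29.2  85.9]
top large_square_lid 0.85 [282. 199.] 422 zpct [0.029 0.033 0.037] fit 394 [604.2  32.8  65.4  35.6  70. ]
wrist large_square_lid 0.95 [278. 216.] 13597 zpct [0.03  0.032 0.033] fit 13186 [619.6  28.3  66.4  66.4  69.9]
t 18.4 pos [620.2  27.9  96. ] head -19.6 tilt [ 0. -0. -1.] grip 1.001 F [0.1 0.  0.8]
units [-0.02  0.01  1.72] roll 0.4
```

Emit:
drive_tool(
  targets=[
    [-0.01,0.01,0.7,0,1],
    [0,0,0.6,0,1],
    [0,0,0.3,0,1],
    [0,0,0.15,0,1],
    [0,0,0,0,0.6],
  ],
)

```text
time_s: 18.9
eef_pos: [0.6195, 0.0271, 0.0256]
orientation: [0.985, -0.171, -0.0, 0.0]
force: [-0.0, 0.6, -0.4]
grip_width: 0.857
gripper_force: 0.0
```

Emit:
drive_tool(
  targets=[
    [0,0,0,0,0.6],
    [0,0,0,0,0.6],
    [0,0,0,0,0.6],
    [0,0,-0.3,0,0.6],
    [0,0,-0.6,0,0.6],
  ],
)

```text
time_s: 19.4
eef_pos: [0.6182, 0.0269, 0.0605]
orientation: [0.985, -0.171, -0.002, 0.001]
force: [-0.1, 0.3, -0.6]
grip_width: 0.762
gripper_force: 46.9
```

Emit:
drive_tool(
  targets=[
    [0,0,-0.6,0,0.6],
    [0,0,0,0,0.6],
    [0,0,0,0,0.6],
  ],
)

```text
time_s: 19.7
eef_pos: [0.6199, 0.0274, 0.087]
orientation: [0.985, -0.171, 0.001, -0.001]
force: [0.2, 0.2, -1.6]
grip_width: 0.76
gripper_force: 46.9
```

```bash
python3 -c "
from h import *
plan(622,-174.2,90,-33.7)
Z['large_square_lid']=.032+.060
look('scene',['large_square_lid','large_square_canister'],.006)
look('wrist',['large_square_canister'])
"
```

```text
t 19.7 pos [619.9  27.4  87. ] head -19.7 tilt [ 0.001 -0.001 -1.   ] grip 0.76 F [ 0.2  0.2 -1.6]
units [ 1.74  4.73 -0.08] roll 14.0
scene large_square_lid 0.77 [294. 184.] 990 zpct [0.081 0.092 0.094] fit 834 [617.3  29.1  70.6  62.   69.7]
scene large_square_canister 0.92 [410. 245.] 2243 zpct [0.013 0.028 0.048] fit 470 [ 621.9 -175.2   67.6   68.4   55.4]
wrist large_square_canister 0.59 [555. 125.] 255 zpct [0.008 0.011 0.016] fit 0
```

Emit:
drive_tool(
  targets=[
    [0.29,0.79,0,0,0.6],
    [0.29,0.79,0,0,0.6],
    [0.29,0.79,0,0,0.6],
    [0.29,0.79,0,0,0.6],
    [0.29,0.79,0,0,0.6],
  ],
)

```text
time_s: 20.45
eef_pos: [0.6206, -0.1424, 0.0851]
orientation: [0.985, -0.171, -0.001, 0.0]
force: [-0.1, -0.1, 0.4]
grip_width: 0.754
gripper_force: 46.9
```

Emit:
drive_tool(
  targets=[
    [0.29,0.78,0,0,0.6],
    [0,0,0,7,0.6],
    [0,0,0,7,0.6],
    [0,0,0,0,0.6],
    [0,0,0,0,0.6],
  ],
)

```text
time_s: 20.95
eef_pos: [0.6213, -0.1743, 0.0853]
orientation: [0.958, -0.288, -0.0, 0.0]
force: [-0.2, -0.3, -0.4]
grip_width: 0.762
gripper_force: 46.9
```

```bash
python3 -c "
from h import *
look('scene',['large_square_lid','large_square_canister'],.006)
im,d,W=look('top',['large_square_lid','large_square_canister'],.006)
plan(622,-174.2,57.7,-33.7)
"
```

```text
scene large_square_lid 0.96 [410. 218.] 1278 zpct [0.079 0.09  0.092] fit 0 
scene large_square_lid 0.29 [206. 244.] 582 zpct [0.01  0.037 0.064] fit 116 [468.2 112.1  16.2  34.9  46.7]
top large_square_lid 0.64 [376. 194.] 453 zpct [0.085 0.092 0.095] fit 0 
top large_square_canister 0.6 [368. 206.] 213 zpct [0.011 0.031 0.077] fit 62 [ 596.1 -155.6   63.4    4.    55. ]
t 21.25 pos [ 621.5 -174.2   85.8] head -33.6 tilt [ 0.  0. -1.] grip 0.757 F [-0.1 -0.2 -1.1]
units [ 0.01 -0.01  0.7 ] roll 0.1
```

Emit:
drive_tool(
  targets=[
    [0.01,0,0.3,0,0.6],
    [0,0,0.2,0,0.6],
    [0,0,0,0,0.6],
    [0,0,0,0,0.6],
  ],
)

```text
time_s: 21.65
eef_pos: [0.6215, -0.1747, 0.0651]
orientation: [0.957, -0.289, -0.001, 0.0]
force: [0.1, 1.0, -0.9]
grip_width: 0.76
gripper_force: 46.9
```

```bash
python3 -c "
from h import *
plan(622,-174.2,58,-33.7)
Z['large_square_lid']=.072
im,d,W=look('scene',['large_square_lid','large_square_canister'],.006)
cv2.imwrite('pics/s5.png',cv2.resize(im[140:280,330:490,::-1],None,fx=4,fy=4))"
```

```text
t 21.65 pos [ 621.5 -174.7   65.1] head -33.6 tilt [-0.001  0.001 -1.   ] grip 0.76 F [ 0.1  1.  -0.9]
units [ 0.   -0.02  0.18] roll 0.1
scene large_square_canister 0.85 [407. 254.] 1173 zpct [0.01  0.029 0.048] fit 227 [ 601.3 -179.5   47.8   90.5   11.6]
```

View pics/s5.png

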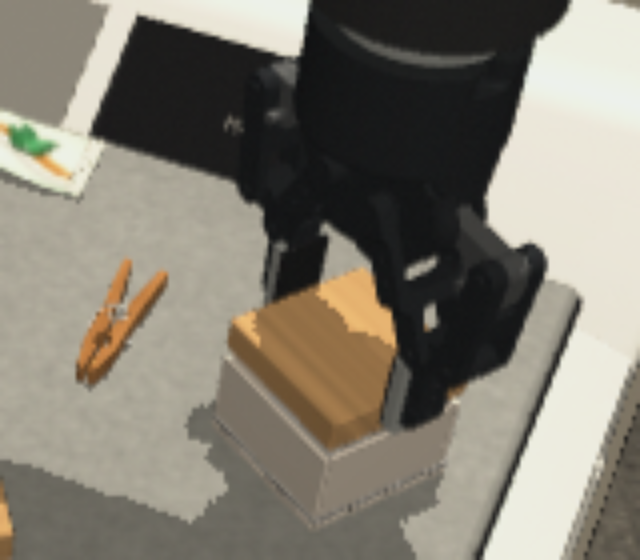

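The crop shows the lid about 7 mm above the rim, perhaps 2 mm to the right of it: left corners at (231,347) for the lid and (222,357) for the canister. I'll measure that.

```bash
python3 -c "
from h import *
c=optics.get_calibration('scene');im,d=optics.get_image('scene');W=cloud('scene',d,c)
s=telemetry.read_state();print(np.round(np.array(s['eef_pos'])*1000,1))
hsv=cv2.cvtColor(im,cv2.COLOR_RGB2HSV)
near=(d>0)&(np.hypot(W[...,0]-.622,W[...,1]+.174)<.055)
wood=near&(hsv[...,1]>100)&(W[...,2]>.05)
wht=near&(hsv[...,1]<80)&(abs(W[...,2]-.030)<.017)
a=np.radians(56.2); e1=np.array([np.cos(a),np.sin(a)]);e2=np.array([-e1[1],e1[0]])
for n,m in(('wood',wood),('white',wht)):
  P=W[m][:,:2]*1000; 
  for e in(e1,e2): print(n,m.sum(),np.round(np.percentile(P@e,[0,1,3,97,99,100]),1),'ref',np.round(e@[622,-174.4]+np.array([-33,33]),1))
"
```

```text
[ 622.1 -174.7   66.2]
wood 1384 [152.4 153.9 155.4 230.8 232.5 234.9] ref [168.1 234.1]
wood 1384 [-647.6 -641.4 -637.1 -569.4 -566.3 -558.9] ref [-646.9 -580.9]
white 977 [166.8 167.5 168.  231.6 233.  234.9] ref [168.1 234.1]
white 977 [-648.6 -646.  -643.  -581.2 -580.8 -580.2] ref [-646.9 -580.9]
```

```bash
python3 -c "
from h import *
c=optics.get_calibration('scene');im,d=optics.get_image('scene');W=cloud('scene',d,c)
hsv=cv2.cvtColor(im,cv2.COLOR_RGB2HSV)
near=(d>0)&(np.hypot(W[...,0]-.622,W[...,1]+.174)<.055)
wood=(near&(hsv[...,1]>100)&(hsv[...,2]>60)&(W[...,2]>.05)&(W[...,2]<.08)).astype(np.uint8)
n,l,st,_=cv2.connectedComponentsWithStats(wood);m=l==1+np.argmax(st[1:,4]);z=W[...,2]
print(m.sum(),np.percentile(z[m],[1,10,50,90,99]))
a=np.radians(56.2); e1=np.array([np.cos(a),np.sin(a)]);e2=np.array([-e1[1],e1[0]])
for lo,hi in((.055,.068),(.069,.08)):
  P=W[m&(z>lo)&(z<hi)][:,:2]*1000
  for e in(e1,e2): print(lo,len(P),np.round(np.percentile(P@e,[0,1,3,10,25,50,75,90,97,99,100]),1))
wht=near&(hsv[...,1]<80)&(abs(z-.030)<.013);P=W[wht][:,:2]*1000
for e in(e1,e2): print('wht',len(P),np.round(np.percentile(P@e,[0,1,3,10,25,50,75,90,97,99,100]),1))
"
```

```text
1198 [0.05868064 0.06430316 0.07125278 0.07276218 0.07385505]
0.055 188 [166.7 167.  167.2 167.8 169.2 185.9 207.1 221.5 229.3 230.7 232. ]
0.055 188 [-604.8 -603.1 -601.4 -594.9 -583.6 -582.  -581.5 -581.  -580.4 -580.1
 -579.5]
0.069 984 [166.7 168.4 170.6 177.5 189.1 204.8 219.2 227.3 231.5 232.7 235. ]
0.069 984 [-646.8 -642.4 -638.2 -630.2 -619.3 -604.6 -592.3 -584.8 -581.9 -581.1
 -580.1]
wht 712 [166.9 167.6 168.  168.5 169.  172.  202.9 222.6 231.4 233.4 235.2]
wht 712 [-648.6 -646.1 -643.  -633.8 -612.7 -583.9 -582.4 -581.7 -581.2 -580.8
 -579.9]
```

Emit:
drive_tool(
  targets=[
    [0,0,0.1,0,0.6],
    [0,0,0.09,0,0.6],
    [0,0,0,0,0.6],
    [0,0,0,0,0.6],
  ],
)

```text
time_s: 22.3
eef_pos: [0.622, -0.1746, 0.059]
orientation: [0.957, -0.289, 0.0, 0.0]
force: [-2.4, 2.1, 5.2]
grip_width: 0.762
gripper_force: 47.6
```

```bash
python3 -c "
from h import *
plan(622,-174.2,58,-33.7)"
```

```text
t 22.3 pos [ 622.  -174.6   59. ] head -33.6 tilt [ 0.001 -0.    -1.   ] grip 0.762 F [-2.4  2.1  5.2]
units [-0.01 -0.01  0.02] roll 0.1
```

Light contact (5 N), so the lid is seated. Release.

Emit:
drive_tool(
  targets=[
    [0,0,0,0,1],
    [0,0,0,0,1],
    [0,0,0,0,1],
    [0,0,-0.4,0,1],
    [0,0,-0.8,0,1],
  ],
)

```text
time_s: 22.8
eef_pos: [0.6203, -0.1744, 0.1043]
orientation: [0.957, -0.29, -0.003, 0.001]
force: [1.2, -0.9, 0.5]
grip_width: 1.001
gripper_force: 0.0
```

Emit:
drive_tool(
  targets=[
    [0,0,-0.8,0,1],
    [0,0,-0.8,0,1],
    [-0.8,0.4,-0.4,0,1],
    [-0.8,0.4,0,0,1],
    [-0.8,0.4,0,0,1],
  ],
)

```text
time_s: 23.3
eef_pos: [0.5145, -0.1614, 0.1879]
orientation: [0.957, -0.29, 0.001, -0.0]
force: [-0.5, -0.2, 0.1]
grip_width: 0.999
gripper_force: 0.0
```

```bash
python3 -c "
from h import *
Z.update(large_square_lid=.064,large_round_lid=.074,small_square_lid=.070,small_round_lid=.080)
im,d,W=look('scene',list(Z),.004)
cv2.imwrite('pics/s6.png',cv2.resize(im[90:370,90:490,::-1],None,fx=2,fy=2))
im,d,W=look('top',list(Z),.004)
cv2.imwrite('pics/t6.png',cv2.resize(im[120:300,150:430,::-1],None,fx=2.8,fy=2.8))"
```

```text
scene large_square_canister 0.65 [404. 256.] 955 zpct [0.011 0.028 0.045] fit 83 [ 596.4 -175.7   38.9   80.1    7.2]
scene large_round_canister 0.88 [218. 180.] 631 zpct [0.011 0.034 0.056] fit 58 [607.  190.4  24.9]
scene small_square_canister 0.68 [313. 291.] 742 zpct [0.01  0.032 0.054] fit 95 [458.1 -79.5  13.9  46.9  15.5]
scene small_square_canister 0.34 [215. 160.] 696 zpct [0.061 0.074 0.076] fit 5 
scene small_round_canister 0.85 [206. 244.] 565 zpct [0.012 0.037 0.063] fit 58 [470.6 115.7  16.3]
scene large_square_lid 0.66 [411. 234.] 1284 zpct [0.052 0.064 0.066] fit 991 [ 621.5 -175.2   67.2   67.4   55.5]
scene large_round_lid 0.73 [213. 159.] 681 zpct [0.061 0.074 0.076] fit 524 [619.8 197.7  30.2]
scene large_round_lid 0.7 [406. 255.] 1043 zpct [0.01  0.029 0.046] fit 0 
scene small_square_lid 0.82 [314. 266.] 942 zpct [0.06  0.07  0.072] fit 795 [477.4 -69.4  48.   46.4  33.9]
scene small_round_lid 0.2 [313. 289.] 704 zpct [0.011 0.032 0.053] fit 0 
top large_round_canister 0.55 [203. 202.] 38 zpct [0.017 0.041 0.063] fit 6 [590.6 196.3   5.8]
top large_square_lid 0.75 [332. 262.] 365 zpct [0.067 0.071 0.075] fit 16 [472.6 -72.   27.4  45.7  30.9]
top large_round_lid 0.66 [199. 189.] 531 zpct [0.071 0.075 0.078] fit 478 [619.1 198.4  28.9]
top large_round_lid 0.64 [203. 203.] 37 zpct [0.019 0.042 0.063] fit 0 
top small_square_lid 0.68 [330. 262.] 366 zpct [0.067 0.071 0.075] fit 325 [472.5 -70.6  37.1  44.6  33.9]
```

View pics/s6.png

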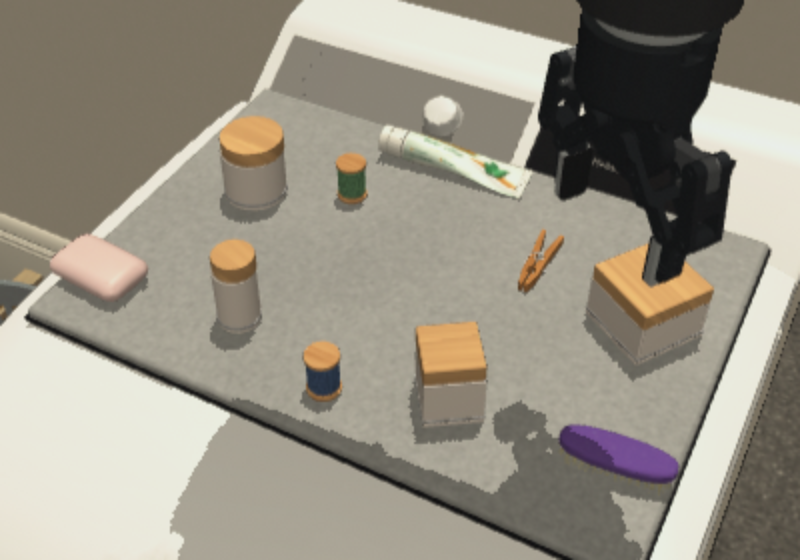

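View pics/t6.png

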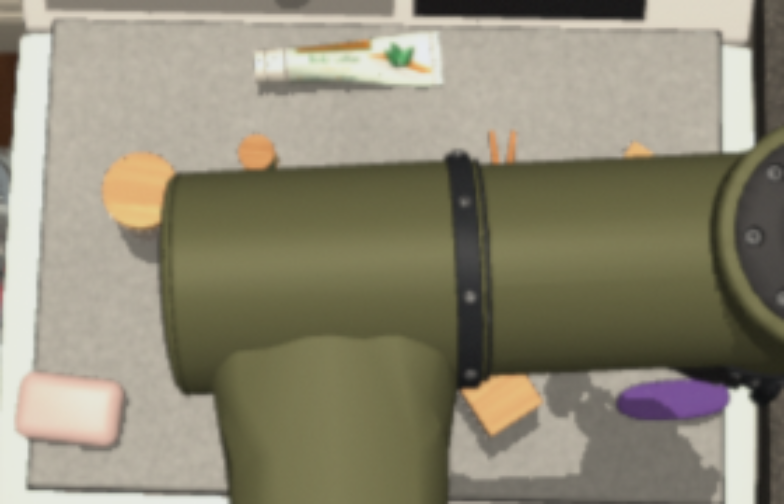

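All four lids sit flat and aligned on upright canisters at (252,160), (235,285), (450,370) and (652,300) in the scene crop, and the gripper is clear of everything. Handing in.

```bash
python3 -c "
from bench import sign_off
print(sign_off())"
```

```text
the job is handed in; nothing more can be done
None
```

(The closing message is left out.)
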